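Set the test voltage and hold the candle tester's spring slide at its mark

TASK

Test the electric candle in the jig: first turn the black pointer knob on the grey supply box until its white pointer lines up with the dark steel tab on the scale, and let go of it while the slide is still home. Then pull the jig's spring-return slide out by its upright black paddle until its little dark steel pointer is level with the upright steel stop plate beside the rail, and keep holding it there: the program finishes while still holding the slide at the mark. Leave the candles, tools and other loose things on the bench standing where they are.

Things in the scene. Friction and masses are not known exactly. Their poses are not given: they have to be found in the camera images.
- volt_grip (a point): On the knob's turning axis, 2 mm below its top; TCP here to pinch the bar from above across its thickness. x runs along the bar to the pointer, z up. Black bar 44 long, 12 thick, 24 high, on a skirt 46 across, 7 high, mid-top of the fixed grey supply box (170 x 150, 60 high); bar top at z = 91 mm. Turns stiffly (0.03 N m), stays where left. The box's place and yaw vary, left or right.
- volt_pointer (a point): Tip of the knob's white pointer, 34 mm from the knob's axis, 4 mm above the box's top. A thin white line on top of the bar, on the same half, shows the same direction.
- volt (a joint): Angle of the voltage knob, rad, 0 to 4.7, grows as it turns clockwise seen from above. It starts counter-clockwise of the steel tab, by 0.65 to 2.06 rad.
- dial_mark (a point): Where the pointer's tip must come: inner end of a fixed dark steel tab (16 mm long, 7 wide, 6 high) lying radially outside the knob on a scale of black ticks 15 degrees apart; 34 mm from the knob's axis, 4 mm above the box's top. The tab's angle on the scale varies.
- pull (a joint): Travel of the spring-return slide on the candle jig, m: 0 home, grows as it is pulled out towards the robot's side of the jig, end stop at 0.095. A spring pulls it home: about 3 N at home, rising 0.9 N per 10 mm, about 7 to 10 N at the mark. Let go, it snaps back home.
- pull_grip (a point): On the slide's black upright paddle, 17 mm below its top (z = 100 mm): 14 mm thick in the pull direction, 50 wide. x points against the pull (into the jig), y across, z up. Below, a steel rod (top 43 mm under this point) runs into a grey housing 50 mm high; 37 mm free behind the paddle at home (31 at the rod's bush), open in front. The jig is fixed; place and yaw vary, left or right.
- pull_pointer (a point): Tip of the slide's dark steel pointer, 3 mm thick, sticking out sideways (+y of the jig) from the paddle's foot over the rail; in the paddle's middle plane, 45 mm beside its centre, 26 mm above the bench.
- pull_mark (a point): Where the slide's pointer must come: level with a fixed upright dark steel stop plate, 4 mm thick, 14 wide, 24 high, on the jig's base beside the rail at +y, 45 to 75 mm out along the pull from the slide's home (varies). x axis as the jig's, against the pull. The slide passes beside it without touching.
- candle_nest: Bystander: ivory candle 50 mm across, 48 high plus an 18 mm flame tip (top at z = 119 mm), in the nest at the jig's back, 135 mm behind the home paddle; origin at its underside's centre.
- candle_mid: Bystander: ivory candle, 60 mm across, 75 mm high plus an 18 mm flame tip, loose on the bench between supply box and jig; origin at its underside's centre.
- candle_side: Bystander: ivory candle, 72 mm across, 100 mm high plus an 18 mm flame tip, towards the left of the bench; origin at its underside's centre.
- drill: Bystander: blue and black cordless drill standing on its battery (115 x 75 mm foot, 215 mm high), towards the right; origin at its underside's centre.
- battery: Bystander: black battery pack 115 x 75 x 56 mm, towards the left; origin at its underside's centre.
- driver: Bystander: screwdriver lying on the bench between the robot and the task's things; origin in its underside.
- spool: Bystander: empty red spool, 64 mm across, 46 mm high, towards the right; origin at its underside's centre.

How it is judged (in metres and radians):
On the way, in this order (a step that is already met when the one before it is completed fails the run):
1. the knob's pointer is at the steel tab, the knob is let go, the slide is still home (distance between volt_pointer and dial_mark below 0.0042 m and contact force between the fingers and volt below 0.3 N and value of joint pull below 0.01 m), for 0.2 s.
2. the slide is pulled out to its mark by the gripper (x of pull_pointer in the frame of pull_mark between -0.004 and 0.004 m and contact force between the fingers and pull above 4 N), for 0.3 s.
At the end, for the whole second after the job is handed in: The knob's pointer tip is within 4.2 mm (7 degrees) of the steel tab's mark, the slide's pointer is within 4 mm of level with the stop plate and still, and the gripper's fingers hold the slide there against its spring (more than 4 N) through the last second (all of step 2 and distance between volt_pointer and dial_mark below 0.0042 m and velocity of joint pull between -0.01 and 0.01 m/s); the arm keeps its last pose, push and grip.
It fails at once if a loose bystander is shifted by more than 40 mm (distance of any of candle_nest, candle_mid, candle_side, drill, battery, driver, spool from where it was at the start of the episode above 0.04 m).
It fails at once if a candle or the drill is tipped over (angle between any of candle_nest, candle_mid, candle_side, drill's own z axis and vertical above 0.6 rad).
It also fails if it takes over 61 s, if anything falls off the work surface, if the arm or the gripper's body presses on something with over 40 N, if the wrist force passes 120 N, or if a joint passes its speed limit or range.

ROBOT

A 6-joint arm with a two-finger parallel gripper is mounted at the origin on the work surface. World frame = base frame: x ahead of the robot, y to its left, z up, the work surface at z = 0. Lengths are in mm, angles in rad, forces in N, time in s.
With the tool pointing down it reaches from about 275 to 750 mm from the base axis. Payload 10.2 kg.
Tool frame: the origin (TCP) lies between the finger pads, 19 mm behind the fingertips; this is the grasp point; z points along the fingers, y is the line along which they close (so a half turn about z gives the same grasp; the last joint's range is limited). The gripper opens to 85 mm and grips with 20 to 120 N. Pads are 22 mm wide; open, the fingers measure 114 mm over their backs; the gripper's body (76 mm by 85 mm) begins 54 mm behind the grasp point. The pads swing forward as they close: fully open they stand 13 mm farther back than shut.
Start: joints at [-1.34, 0.313, 1.498, -0, 1.331, -0.223], TCP at [230.14, -471.876, 249.994] pointing down, gripper open.
Joint ranges: [-2.94, 2.94], [-0.97, 2.17], [0.19, 2.56], [-1.23, 4.37], [0.02, 3.11], [-2.88, 2.88]. Speed limits (rad/s): [2.39, 2.39, 3.01, 3.14, 3.14, 3.14].

INTERFACE

Orientations are given as a unit quaternion [w, x, y, z].
In Python, from rig import ctrl, capture, camera_info gives the robot as it stands.
- The arm moves only by the tool apply_moves, never from a script. Its argument "targets" is a list of rows, each a list of 3 entries, a list of its own where there are three numbers: the finger opening in mm, from 0 to 85.4, then the shift along the world's x, y, z in mm, then the turn, a rotation vector about the world's x, y, z in degrees. In form: [[grip, [dx, dy, dz], [rx, ry, rz]], ...]. A call has 1 to 20 rows; each row is the pose to reach, as a shift and turn from the pose commanded when the call began; what a row does not reach only later rows make up. A row lasts 1/10 s, in which the tool goes at most 50 mm and 8.59 degrees, less where a joint would pass 70% of its speed; a pose out of reach is approached as far as the arm can. A call with a gripper value outside its range is refused whole. The fingers move at their own pace and stop on an object; "squeeze" is the grip in N (left out, the last holds). Time passes only in rows, so rows that repeat a pose let the fingers close. It gives the time, the measured TCP pose, the force, the opening and the grip force at its end, in the units of the state.
- ctrl.sense(): the state, without advancing time (a new reading comes with each control period).
- capture(name): name is "scene" or "side" or "wrist"; returns (picture, depth): 480x640x3 uint8, blue, green, red; 480x640 float32, mm along the optical axis (not along the pixel's ray), 0 where there is no reading.
- camera_info(name): a dict with "vfov" (degrees; the focal length in pixels is half the picture's height over the tangent of half this angle, whatever the lens; pixels are square), "cx", "cy" (the principal point, pixels), "k1" (the pictures are not rectified: a ray, as slopes to the right and down, at radius r is drawn at 1 + k1 r^2 times it, then the intrinsics apply), "extrinsics" (4x4, takes a point from camera to world coordinates). Camera axes: x right, y down, z forward; pixel columns grow to the right and rows downward; lengths in mm; the calibration is good to about 2 mm. A picture is of the moment at which its call begins: read the wrist's pose just before it. camera_info takes no time and is no camera call; for the wrist camera it gives the pose at the moment of the call.
- ctrl.finish_job(): hands the job in; it is judged then, once.
The state is a dict: "time_s": time; "joints": joint angles; "dq": joint speeds; "tau": joint torques, N m; "eef_pos": TCP position; "ee_rot": TCP orientation; "force": force on the tool from outside, world axes, zero at the start; "wrist_torque": the same for the moment, N m; "grip_width": opening from 0.0 (shut) to 1.0 (fully open); "grip_force": force on a finger pad.
Only numpy, scipy, OpenCV 4.12 (cv2) and the standard library are available. Lean on these libraries where they do the work, as an engineer would, in place of code of your own. Each camera call takes 0.05 s, during which the arm holds its last target. There are 200 camera calls.

## Working session

There is one attempt and no reset: what is moved stays moved. The work goes in short steps, Python scripts to look and compute and a tool call to move; the robot and the scene stay as the last step left them, time stands still between calls to the robot, and variables do not carry over. Pictures are saved under pics/ and viewed, at most 10 in all, crops included, and the job is handed in when it is done.

Besides the shell and the picture viewer there is one more tool, called after "Emit:" as name([rows], argument=value, ...), one row to a line, values as JSON. apply_moves: Moves the arm, as the interface text tells. Its arguments: {"type":"object","properties":{"targets":{"type":"array","items":{"type":"array"}},"squeeze":{"type":"number"}},"required":["targets"]}

```bash
mkdir -p pics; ls
cat > h.py <<'E'
import numpy as np, cv2
from rig import ctrl, capture, camera_info
def snap(n, f):
    ci=camera_info(n); im,d=capture(n); cv2.imwrite('pics/'+f+'.png',im); np.savez('pics/'+f+'.npz',im=im,d=d,E=ci['extrinsics'],c=[ci['vfov'],ci['cx'],ci['cy'],ci['k1']]); return im,d,ci
def load(f):
    z=np.load('pics/'+f+'.npz'); v=z['c']; return z['im'],z['d'],dict(extrinsics=z['E'],vfov=v[0],cx=v[1],cy=v[2],k1=v[3])
def slopes(ci,uv):
    f=240/np.tan(np.radians(ci['vfov'])/2); K=np.array([[f,0,ci['cx']],[0,f,ci['cy']],[0,0,1.]])
    return cv2.undistortPoints(np.array(uv,float).reshape(-1,1,2),K,np.array([ci['k1'],0,0,0.])).reshape(-1,2)
def plane(ci,uv,z):
    s=slopes(ci,uv); E=np.array(ci['extrinsics']); r=np.c_[s,np.ones(len(s))]@E[:3,:3].T; o=E[:3,3]
    return o+r*((z-o[2])/r[:,2])[:,None]
def cloud(ci,d):
    v,u=np.mgrid[:480,:640]; s=slopes(ci,np.c_[u.ravel(),v.ravel()]); E=np.array(ci['extrinsics'])
    P=np.c_[s,np.ones(len(s))]*d.reshape(-1,1); return (P@E[:3,:3].T+E[:3,3]).reshape(480,640,3)
E
python3 - <<'E'
from h import *
a=snap('scene','s0'); b=snap('side','d0'); snap('wrist','w0')
for x in (a,b): print(x[2])
cv2.imwrite('pics/both.png',cv2.resize(np.vstack([a[0],b[0]]),(450,675))[:0] if 0 else np.hstack([a[0],b[0]])[:, :] [::1,::1][:480,:800])
print(ctrl.sense())
E
```

```text
pics
{'vfov': 54.222894000662606, 'cx': 321.59103998650266, 'cy': 242.02172871445117, 'k1': -0.05118118561998642, 'extrinsics': array([[ 8.95210701e-01,  3.04168348e-01, -3.25698351e-01,
         1.00272661e+03],
       [ 4.45260838e-01, -6.40757075e-01,  6.25438371e-01,
        -8.24729120e+02],
       [-1.84549662e-02, -7.04919844e-01, -7.09046845e-01,
         1.04123095e+03],
       [ 0.00000000e+00,  0.00000000e+00,  0.00000000e+00,
         1.00000000e+00]])}
{'vfov': 43.25988621842096, 'cx': 312.58586300732753, 'cy': 241.8081020931173, 'k1': -0.17960539375842582, 'extrinsics': array([[-8.39717161e-01, -3.42861024e-01,  4.21095486e-01,
        -6.59277187e+01],
       [-5.42556519e-01,  4.97563102e-01, -6.76803799e-01,
         9.95540153e+02],
       [ 2.25280671e-02, -7.96791866e-01, -6.03833759e-01,
         9.77708493e+02],
       [ 0.00000000e+00,  0.00000000e+00,  0.00000000e+00,
         1.00000000e+00]])}
{'time_s': 0.15, 'joints': array([-1.34037419e+00,  3.13333845e-01,  1.49823836e+00,  2.20197164e-05,
        1.33099912e+00, -2.23407507e-01]), 'dq': array([-5.15038546e-04, -2.53285890e-03, -1.80819083e-03,  1.18743166e-03,
       -3.64432416e-04, -7.82395244e-06]), 'tau': array([ 1.13128714e-03, -4.12371576e+01, -2.59797406e+01, -1.38211253e-04,
        3.19843428e-03,  6.83384570e-06]), 'eef_pos': array([ 230.11695658, -471.69585684,  249.56931139]), 'ee_rot': array([-4.89368893e-04,  9.74365584e-01,  2.24969930e-01,  8.97723075e-06]), 'force': array([ 0.46156764, -0.1657255 ,  0.38452537]), 'wrist_torque': array([ 0.01676308,  0.0218097 , -0.05834493]), 'grip_force': 0.0, 'grip_width': 0.9998313690039552}
```

View pics/s0.png

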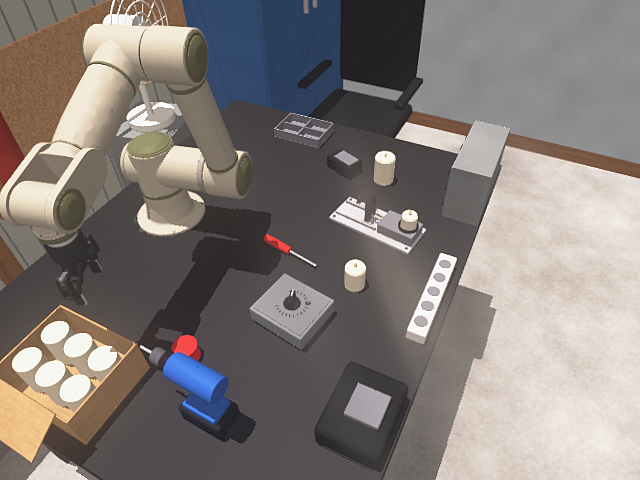

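View pics/d0.png

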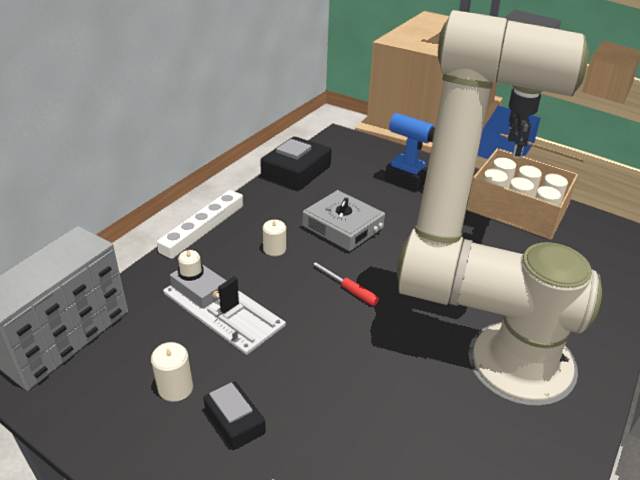

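The scene picture shows the supply box with its knob near (292,300), and the jig with its paddle near (370,208). In the side view the knob is near (344,208), the paddle near (229,293) and the stop plate near (235,337).

Run:
```python
from h import *
for f,k,p in (('s0',(292,300),(370,208)),('d0',(344,208),(229,293))):
    im,d,ci=load(f); C=cloud(ci,d); v,u=np.mgrid[:480,:640]
    near=lambda q,r:(np.hypot(u-q[0],v-q[1])<r)&(d>0)
    top=near(k,45)&(abs(C[...,2]-60)<4); r=cv2.minAreaRect(C[top][:,:2].astype(np.float32)); print(f,'box',r,top.sum())
    kb=near(k,25)&(C[...,2]>80); print(' knob',C[kb].mean(0),kb.sum(),cv2.minAreaRect(C[kb][:,:2].astype(np.float32)), C[kb][:,2].max())
    pd=near(p,25)&(C[...,2]>85)&(C[...,2]<125)&(im.max(2)<90); print(' paddle',C[pd].mean(0),pd.sum(),cv2.minAreaRect(C[pd][:,:2].astype(np.float32)),C[pd][:,2].max())
    print(' knob ray',plane(ci,[k],91))
    # hot things' positions
im,d,ci=load('s0');C=cloud(ci,d)
for n,q in dict(mid=(355,262),side=(384,155),nest=(409,213),drv=(290,250),bat=(345,158)).items(): print(n,C[q[1],q[0]])
z=[cv2.resize(load(f)[0][y-40:y+40,x-55:x+55],None,fx=7,fy=7,interpolation=2)[:, :] for f,x,y in (('d0',229,305),)]
cv2.imwrite('pics/c.png',z[0])
```

```text
s0 box ((582.08056640625, -196.62049865722656), (150.81141662597656, 169.4384307861328), 81.07691192626953) 2464
 knob [ 583.03531176 -198.23628357   89.97675099] 87 ((581.2554321289062, -194.5335235595703), (12.718961715698242, 47.82143783569336), 14.004690170288086) 95.87425996328977
 paddle [629.65399427 252.34406333  95.26929348] 18 ((626.6655883789062, 240.53573608398438), (48.04715347290039, 9.772279739379883), 79.15904235839844) 103.38372575148003
 knob ray [[ 590.91102029 -205.73345815   91.        ]]
d0 box ((580.4278564453125, -193.1861572265625), (155.6125030517578, 173.8232879638672), 80.14945220947266) 1577
 knob [ 577.30971788 -191.06639974   89.86428865] 73 ((579.13818359375, -194.69578552246094), (13.246526718139648, 49.948848724365234), 16.109081268310547) 99.44785509063877
 paddle [618.08834544 245.61630399  96.39021039] 181 ((620.2272338867188, 244.07461547851562), (51.53897476196289, 17.01218605041504), 84.1976089477539) 105.79943353229089
 knob ray [[ 564.23938076 -168.73758891   91.        ]]
mid [678.26142352  -3.66170791  76.05429146]
side [579.6870252  469.67642385 107.14632958]
nest [756.20715836 215.7607036  111.42618852]
drv [460.20333106   7.88590242  15.90593866]
bat [436.00642    463.60365943  55.85881389]
```

Emit:
apply_moves([
  [85, [0, 0, 50], [0, 0, 8]],
  [85, [20, 20, 100], [0, 0, 16]],
  [85, [50, 45, 100], [0, 0, 24]],
  [85, [85, 70, 100], [0, 0, 32]],
  [85, [120, 97, 100], [0, 0, 40]],
  [85, [155, 124, 100], [0, 0, 48]],
  [85, [190, 151, 100], [0, 0, 56]],
  [85, [225, 178, 100], [0, 0, 64]],
  [85, [260, 205, 100], [0, 0, 72]],
  [85, [295, 232, 100], [0, 0, 78]],
  [85, [330, 260, 80], [0, 0, 78]],
  [85, [351, 277, 60], [0, 0, 78]],
  [85, [351, 277, 40], [0, 0, 78]],
  [85, [351, 277, 40], [0, 0, 78]],
  [85, [351, 277, 40], [0, 0, 78]],
])

```text
time_s: 1.65
eef_pos: [581.0, -195.2, 290.5]
ee_rot: [0.0, 0.616, 0.788, -0.0]
force: [0.7, 0.3, -0.1]
grip_width: 0.997
grip_force: 0.0
```

Run:
```python
from h import *
im,d,ci=snap('wrist','w1'); print(ctrl.sense()['eef_pos'],ctrl.sense()['joints'],ci)
cv2.imwrite('pics/w1v.png',im)
```

```text
[ 581.08080736 -195.43961311  291.26630003] [-5.15282009e-01  4.90563272e-01  1.13467823e+00 -7.35239945e-05
  1.51477056e+00 -7.58929780e-01] {'vfov': 71.69918475326644, 'cx': 317.8177466936514, 'cy': 239.65622956434592, 'k1': -0.05722844494929231, 'extrinsics': array([[ 9.70418114e-01,  2.29709413e-01,  7.43119723e-02,
         5.63551966e+02],
       [ 2.41430019e-01, -9.23914936e-01, -2.96804206e-01,
        -1.18544407e+02],
       [ 4.79220921e-04,  3.05965319e-01, -9.52042538e-01,
         4.14109488e+02],
       [ 0.00000000e+00,  0.00000000e+00,  0.00000000e+00,
         1.00000000e+00]])}
```

View pics/w1v.png

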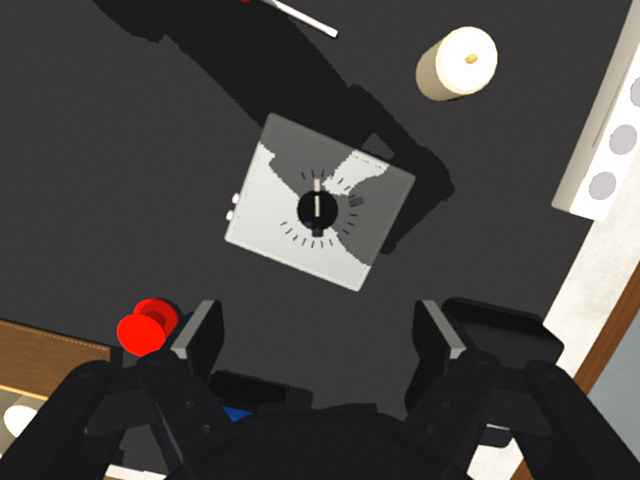

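The wrist view shows the knob near (317,211), the white pointer tip near (316,180), and the dark tab near (355,202).

Run:
```python
from h import *
im,d,ci=load('w1'); C=cloud(ci,d)
c=im[165:245,265:372]; cv2.imwrite('pics/c2.png',cv2.resize(c,None,fx=7,fy=7,interpolation=2))
top=(abs(C[...,2]-60)<3)&(d>0); v,u=np.mgrid[:480,:640]; top&=np.hypot(u-317,v-211)<130
print(cv2.minAreaRect(C[top][:,:2].astype(np.float32)))
kb=(C[...,2]>86)&(C[...,2]<96)&(np.hypot(u-317,v-211)<40); print(kb.sum(),C[kb].mean(0),cv2.minAreaRect(C[kb][:,:2].astype(np.float32)))
dk=((im.max(2)<75)&(np.hypot(u-317,v-211)<60)).astype(np.uint8)
n,l,s,ce=cv2.connectedComponentsWithStats(dk); print([(s[i],ce[i].round(1)) for i in range(1,n) if s[i][4]>12])
```

```text
((581.9993896484375, -195.71340942382812), (147.68359375, 167.2432403564453), 80.74197387695312)
506 [ 581.33664991 -194.55274119   90.54656196] ((581.3766479492188, -195.34619140625), (11.21570873260498, 43.116416931152344), 14.183236122131348)
[(array([321, 170,   3,   7,  13], dtype=int32), array([322., 173.])), (array([ 297,  190,   42,   47, 1269], dtype=int32), array([317.5, 211.1])), (array([348, 195,   7,   3,  14], dtype=int32), array([351.2, 196. ])), (array([349, 197,  14,  10,  99], dtype=int32), array([355.5, 201.7])), (array([350, 214,   7,   3,  13], dtype=int32), array([353.2, 214.6])), (array([347, 222,   7,   4,  14], dtype=int32), array([350.1, 223.4])), (array([343, 229,   6,   5,  13], dtype=int32), array([345.3, 231.3]))]
```

View pics/c2.png

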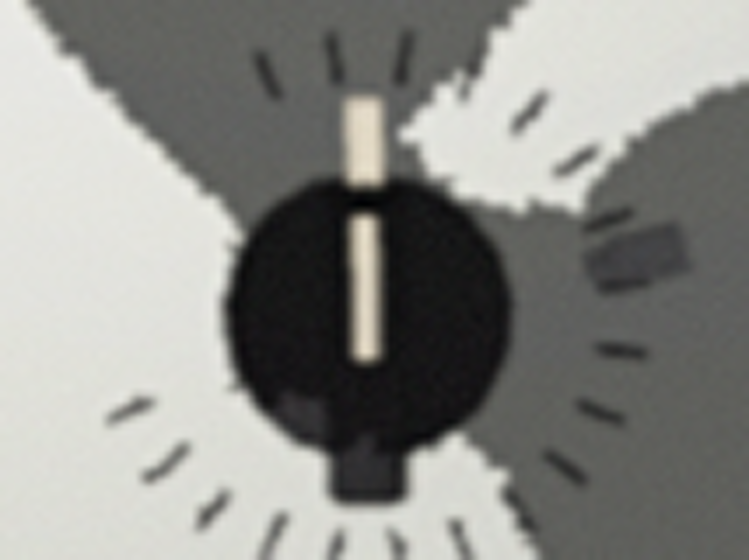

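The crop shows the pointer tip at about (317,179) full-frame, and the tab spanning about (349,203) to (363,200).

Run:
```python
from h import *
im,d,ci=load('w1'); A=np.array([581.7,-195.4])
for uv,z in (((317.1,178.8),64),((317.1,185),64),((317.3,196),91),((317.3,216),91),((355.7,201.4),66),((356.4,201),66),((348.9,203),66),((362.8,199.7),66)):
    p=plane(ci,[uv],z)[0,:2]-A; print(uv,p.round(1),np.hypot(*p).round(1),np.degrees(np.arctan2(p[1],p[0])).round(1))
```

```text
(317.1, 178.8) [-7.7 32.5] 33.4 103.4
(317.1, 185) [-6.1 26.2] 26.9 103.2
(317.3, 196) [-4.3 19.7] 20.1 102.3
(317.3, 216) [0.6 0.1] 0.6 9.1
(355.7, 201.4) [37.8 19.5] 42.5 27.3
(356.4, 201) [38.4 20.1] 43.3 27.6
(348.9, 203) [31.2 16.1] 35.1 27.2
(362.8, 199.7) [44.6 23.1] 50.2 27.4
```

Emit:
apply_moves([
  [50, [0, 0, -40], [0, 0, 0]],
  [40, [0.5, -0.5, -80], [0, 0, 0]],
  [40, [0.5, -0.5, -120], [0, 0, 0]],
  [40, [0.5, -0.5, -150], [0, 0, -0.5]],
  [40, [0.5, -0.5, -180], [0, 0, -0.5]],
  [40, [0.5, -0.5, -200], [0, 0, -0.5]],
  [40, [0.5, -0.5, -200], [0, 0, -0.5]],
  [40, [0.5, -0.5, -200], [0, 0, -0.5]],
  [0, [0.5, -0.5, -200], [0, 0, -0.5]],
  [0, [0.5, -0.5, -200], [0, 0, -0.5]],
  [0, [0.5, -0.5, -200], [0, 0, -0.5]],
  [0, [0.5, -0.5, -200], [0, 0, -0.5]],
  [0, [0.5, -0.5, -200], [0, 0, -0.5]],
  [0, [0.5, -0.5, -200], [0, 0, -0.5]],
], squeeze=40)

```text
time_s: 3.1
eef_pos: [580.7, -196.2, 91.9]
ee_rot: [-0.0, 0.619, 0.785, -0.001]
force: [-11.6, -2.5, 11.2]
grip_width: 0.133
grip_force: 40.7
```

Emit:
apply_moves([
  [0, [-1, 0, 1], [0, 0, -6]],
  [0, [-1, 0, 1], [0, 0, -12]],
  [0, [-1, 0, 1], [0, 0, -18]],
  [0, [-1, 0, 1], [0, 0, -24]],
  [0, [-1, 0, 1], [0, 0, -30]],
  [0, [-1, 0, 1], [0, 0, -36]],
  [0, [-1, 0, 1], [0, 0, -42]],
  [0, [-1, 0, 1], [0, 0, -48]],
  [0, [-1, 0, 1], [0, 0, -54]],
  [0, [-1, 0, 1], [0, 0, -60]],
  [0, [-1, 0, 1], [0, 0, -66]],
  [0, [-1, 0, 1], [0, 0, -72]],
  [0, [-1, 0, 1], [0, 0, -76]],
  [0, [-1, 0, 1], [0, 0, -76]],
  [0, [-1, 0, 1], [0, 0, -76]],
])

```text
time_s: 4.6
eef_pos: [580.7, -196.4, 92.0]
ee_rot: [0.001, 0.971, 0.239, 0.0]
force: [-3.2, -5.1, 2.6]
grip_width: 0.125
grip_force: 40.1
```

Emit:
apply_moves([
  [30, [0, 0, 0], [0, 0, 0]],
  [40, [0, 0, 0], [0, 0, 0]],
  [40, [0, 0, 0], [0, 0, 0]],
  [40, [0, 0, 0], [0, 0, 0]],
  [40, [0, 0, 20], [0, 0, 0]],
  [50, [0, 0, 60], [0, 0, 0]],
  [85, [0, 0, 110], [0, 0, 0]],
  [85, [0, 0, 160], [0, 0, 0]],
  [85, [0, 0, 200], [0, 0, 0]],
  [85, [0, 0, 200], [0, 0, 0]],
  [85, [0, 0, 200], [0, 0, 0]],
])

```text
time_s: 5.7
eef_pos: [580.7, -195.2, 291.2]
ee_rot: [0.0, 0.971, 0.238, 0.0]
force: [-0.2, 0.3, 0.3]
grip_width: 0.993
grip_force: 0.0
```

Run:
```python
from h import *
im,d,ci=snap('wrist','w2'); C=cloud(ci,d); s=ctrl.sense(); print(s['eef_pos'],s['joints'])
v,u=np.mgrid[:480,:640]
kb=(C[...,2]>84)&(C[...,2]<97)&(np.hypot(C[...,0]-582,C[...,1]+195)<40); print(kb.sum(),C[kb].mean(0),cv2.minAreaRect(C[kb][:,:2].astype(np.float32)))
E=np.array(ci['extrinsics']); p=E[:3,:3].T@(np.array([582,-195,75])-E[:3,3]); f=240/np.tan(np.radians(ci['vfov']/2)); q=p[:2]/p[2]*f+[ci['cx'],ci['cy']]; x,y=q.astype(int); print(x,y)
x0,y0=x-55,y-40; print(x0,y0); cv2.imwrite('pics/c3.png',cv2.resize(im[y0:y0+80,x0:x0+110],None,fx=7,fy=7,interpolation=2))
im,d,ci=snap('scene','s1');
```

```text
[ 580.41326385 -195.14495998  289.90310998] [-5.15479963e-01  4.91132085e-01  1.13726519e+00  1.23112761e-04
  1.51489517e+00  5.75073230e-01]
516 [ 583.13672611 -195.14404611   90.34186543] ((582.5916748046875, -195.5406036376953), (43.78501510620117, 11.260248184204102), 27.311494827270508)
317 212
262 172
```

View pics/c3.png

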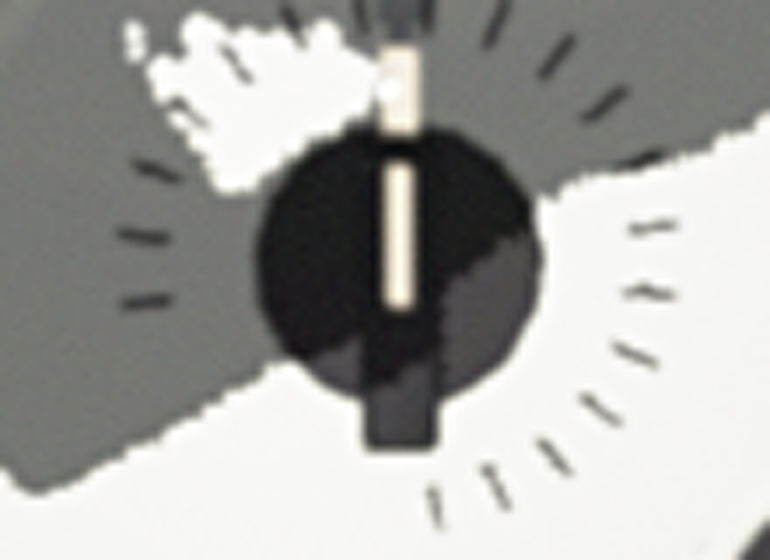

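The crop shows the white pointer (x≈400) lined up with the tab (x≈404), within about 1 mm. Next is the jig.

Emit:
apply_moves([
  [85, [5, 30, 0], [0, 0, 6]],
  [85, [8, 70, 0], [0, 0, 12]],
  [85, [10, 110, 0], [0, 0, 18]],
  [85, [12, 150, 0], [0, 0, 24]],
  [85, [15, 190, 0], [0, 0, 30]],
  [85, [20, 230, 0], [0, 0, 36]],
  [85, [22, 270, 0], [0, 0, 42]],
  [85, [25, 310, 0], [0, 0, 48]],
  [85, [28, 350, 0], [0, 0, 52]],
  [85, [30, 390, 0], [0, 0, 52]],
  [85, [30, 430, 0], [0, 0, 52]],
  [85, [30, 440, 0], [0, 0, 52]],
  [85, [30, 440, 0], [0, 0, 52]],
  [85, [30, 440, 0], [0, 0, 52]],
])

```text
time_s: 7.2
eef_pos: [610.7, 243.6, 290.1]
ee_rot: [-0.0, 0.769, 0.639, -0.001]
force: [-0.2, 0.1, -0.2]
grip_width: 0.996
grip_force: 0.0
```

Run:
```python
from h import *
im,d,ci=snap('wrist','w3'); C=cloud(ci,d); s=ctrl.sense(); print(s['time_s'],s['eef_pos'],s['joints'],ci['extrinsics'][:3,3])
m=(C[...,2]>95)&(C[...,2]<125)&(np.hypot(C[...,0]-620,C[...,1]-244)<45)&(im.max(2)<90); print(m.sum(),C[m].mean(0),cv2.minAreaRect(C[m][:,:2].astype(np.float32)),np.percentile(C[m][:,2],[5,50,95]))
h=(abs(C[...,2]-50)<3)&(np.hypot(C[...,0]-720,C[...,1]-222)<90); print('housing',h.sum(),cv2.minAreaRect(C[h][:,:2].astype(np.float32)))
c=(C[...,2]>95)&(C[...,2]<125)&(np.hypot(C[...,0]-756,C[...,1]-216)<50)&(im.min(2)>120); print('nest',C[c].mean(0),c.sum())
```

```text
7.25 [610.83556262 243.22667408 290.47279975] [ 2.01226897e-01  6.04701565e-01  9.56785643e-01 -2.95135483e-04
  1.58113447e+00  3.85880095e-01] [626.61901776 321.31628507 413.64778541]
691 [623.59496413 244.23059879  99.24508464] ((623.1046752929688, 243.20465087890625), (48.96818923950195, 13.627758026123047), 80.2896728515625) [ 97.45375922  99.41935007 100.59624715]
housing 4736 ((729.9338989257812, 226.46192932128906), (80.12580108642578, 119.84638214111328), 81.28067779541016)
nest [755.72323564 224.25608568 100.44675999] 1672
```

View pics/w3.png

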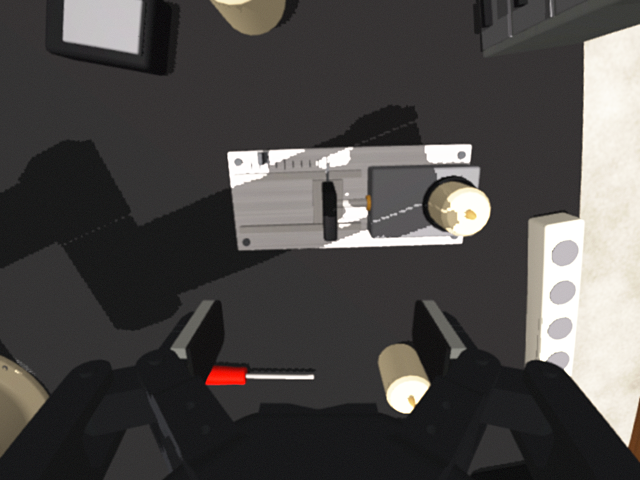

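The wrist view shows the paddle near (330,210), its pointer near (327,178), and the stop plate near (263,157). The base's upper edge runs from (229,152) to (470,146).

Run:
```python
from h import *
im,d,ci=load('w3'); C=cloud(ci,d)
b=(C[...,2]>5)&(C[...,2]<20)&(np.hypot(C[...,0]-660,C[...,1]-240)<160)&(im.max(2)>60)
b=cv2.morphologyEx(b.astype(np.uint8),cv2.MORPH_OPEN,np.ones((3,3)))>0
print('base',b.sum(),np.median(C[b][:,2]),cv2.minAreaRect(C[b][:,:2].astype(np.float32)))
zb=np.median(C[b][:,2])
e=plane(ci,[(229,151.5),(470,145),(238,249.5),(462,244)],zb); print(e.round(1),np.degrees(np.arctan2(*(e[1]-e[0])[1::-1])),np.degrees(np.arctan2(*(e[3]-e[2])[1::-1])))
print(C[148:168:2,255:272:2,2].round(0))
cv2.imwrite('pics/c4.png',cv2.resize(im[140:220,235:345],None,fx=7,fy=7,interpolation=2))
```

```text
base 12379 11.680307675211907 ((650.6856689453125, 238.07122802734375), (124.51811981201172, 289.8374938964844), 81.55319213867188)
[[519.6 320.7  11.7]
 [801.2 276.8  11.7]
 [499.2 199.8  11.7]
 [784.6 154.3  11.7]] -8.86218751397941 -9.05890571661558
[[ -1.  -2.   0.  -1. 414.   0.   1.  -1.   2.]
 [ -0.  -0.  -1.  -1.  -1.  -1.   2.   5.   7.]
 [ 12.  11.  15.  15.  17.  16.  15.  12.  10.]
 [ 11.  15.  35.  36.  24.  15.  14.  12.  12.]
 [ 13.  15.  37.  35.  25.  15.  14.  12.  12.]
 [ 12.  14.  35.  36.  29.  15.  16.  16.  10.]
 [ 11.  12.  35.  36.  27.  14.  15.  13.  12.]
 [ 12.  12.  35.  36.  29.  16.  16.  16.  11.]
 [ 11.  10.  36.  37.  31.  12.  12.  11.  12.]
 [ 13.  12.  10.  11.  13.  12.  11.  11.  11.]]
```

View pics/c4.png

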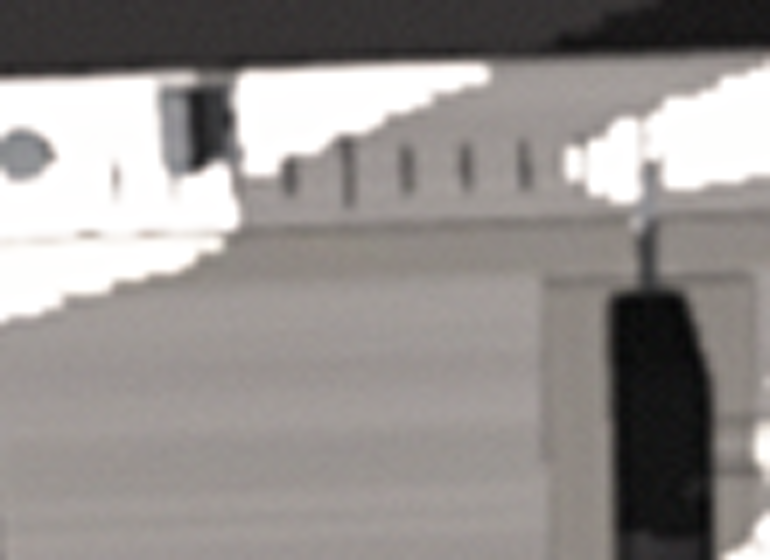

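In the crop the plate's top face centres at about full-frame (260.3,158.3), and the slide's pointer runs along x≈327.6 from y≈163 to 181.

Run:
```python
from h import *
im,d,ci=load('w3'); a=np.radians(-9.0); X=np.array([np.cos(a),np.sin(a)]); Y=np.array([-X[1],X[0]]); O=np.array([623.2,243.4])
for n,uv,z in (('plate',(260.3,158.3),36),('pltop L',(258.6,158),36),('pltop R',(262.3,158),36),('ptr tip',(327.7,163),27),('ptr',(327.6,172),27),('ptr root',(327.6,180),27)):
    p=plane(ci,[uv],z)[0,:2]; print(n,p.round(1),'jig',((p-O)@X).round(1),((p-O)@Y).round(1))
```

```text
plate [558.6 307. ] jig -73.7 52.7
pltop L [556.8 307.7] jig -75.6 53.1
pltop R [560.9 306.9] jig -71.5 53.0
ptr tip [631.5 287.3] jig 1.4 44.6
ptr [629.6 277.3] jig 1.1 34.5
ptr root [628.  268.2] jig 0.9 25.3
```

Emit:
apply_moves([
  [60, [5, 0, -40], [0, 0, 1]],
  [50, [13, 0, -80], [0, 0, 1]],
  [50, [13, 0, -120], [0, 0, 1]],
  [50, [13, 0, -150], [0, 0, 1]],
  [50, [13, 0, -175], [0, 0, 1]],
  [50, [13, 0, -195], [0, 0, 1]],
  [50, [13, 0, -205], [0, 0, 1]],
  [50, [13, 0, -205], [0, 0, 1]],
  [50, [13, 0, -205], [0, 0, 1]],
  [0, [13, 0, -205], [0, 0, 1]],
  [0, [13, 0, -205], [0, 0, 1]],
  [0, [13, 0, -205], [0, 0, 1]],
  [0, [13, 0, -205], [0, 0, 1]],
  [0, [13, 0, -205], [0, 0, 1]],
  [0, [13, 0, -205], [0, 0, 1]],
], squeeze=60)

```text
time_s: 8.75
eef_pos: [622.6, 244.9, 87.1]
ee_rot: [-0.001, 0.763, 0.647, -0.001]
force: [-9.7, -0.1, 7.8]
grip_width: 0.155
grip_force: 59.1
```

Emit:
apply_moves([
  [0, [-6, 1, 0], [0, 0, 0]],
  [0, [-13, 2, 0], [0, 0, 0]],
  [0, [-20, 3, 0], [0, 0, 0]],
  [0, [-28, 4.5, 0], [0, 0, 0]],
  [0, [-36, 5.5, 0], [0, 0, 0]],
  [0, [-44, 7, 0], [0, 0, 0]],
  [0, [-52, 8, 0], [0, 0, 0]],
  [0, [-60, 9.5, 0], [0, 0, 0]],
  [0, [-66, 10.5, 0], [0, 0, 0]],
  [0, [-70, 11, 0], [0, 0, 0]],
  [0, [-72, 11.5, 0], [0, 0, 0]],
  [0, [-72, 11.5, 0], [0, 0, 0]],
  [0, [-72, 11.5, 0], [0, 0, 0]],
])

```text
time_s: 10.05
eef_pos: [553.0, 255.5, 87.1]
ee_rot: [0.002, 0.763, 0.646, 0.002]
force: [8.8, -4.9, 4.5]
grip_width: 0.155
grip_force: 59.6
```

Run:
```python
from h import *
im,d,ci=snap('wrist','w4'); s=ctrl.sense(); print(s['eef_pos'],s['force'])
i2,_,c2=snap('side','d4'); snap('scene','s4')
A=cv2.resize(i2[300:360,195:265],(560,480),interpolation=2)
cv2.imwrite('pics/c5.png',A); cv2.imwrite('pics/c5w.png',im)
```

```text
[552.98119017 255.5124281   87.09527081] [ 8.54364315 -4.76673994  4.53422269]
```

View pics/c5w.png

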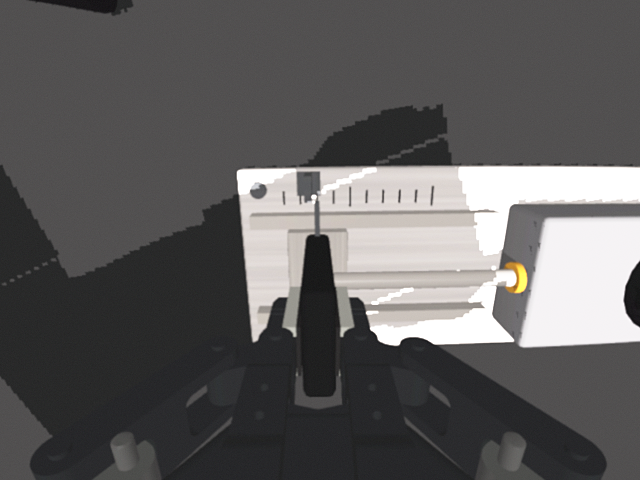

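View pics/c5.png

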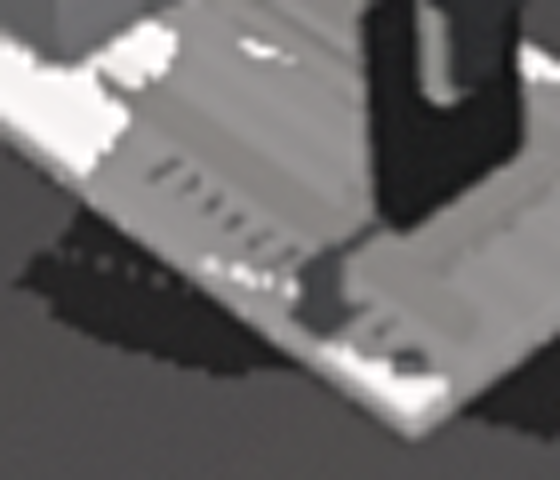

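The wrist view shows the slide's pointer at x≈317 (y 195–235) and the stop plate at about x 297–320 (y 172–195). The side crop shows the pointer ending at the plate. I'll measure the remaining gap.

Run:
```python
from h import *
im,d,ci=load('w4'); C=cloud(ci,d); a=np.radians(-9.0); X=np.array([np.cos(a),np.sin(a)]); Y=np.array([-X[1],X[0]]); O=np.array([623.2,243.4])
print(im[176:200:3,293:325].max(2)); print(C[176:196:4,293:325:2,2].round(0))
print(im[205:232:8,308:328].max(2))
```

```text
[[226 227 222 173 108  89  91  97  93  96  88  83  85  85  88  86  88  85
   82  91  97  98  97  97  91  87 118 197 227 228 224 224]
 [226 228 225 183 120  93  94  95  94  95  95  96  95  93  93  96  94  94
   84  93  94  99  96  93  91  87 115 192 225 224 223 223]
 [220 223 217 178 116  93  92  95  95  94  97  93  97  96  96  95  96  92
   83  89  98  99  97  93  91  89 104 170 210 219 219 219]
 [214 218 213 184 128  95  92  92  94  97  95  94  93  95  94  95  97  94
   80  88  98  96  95  94  91  90 104 164 206 215 224 241]
 [216 219 217 185 127  98  92  95  92  95  94  95  94  95  94  95  94  94
   83  86  96  97  92  95  91  86 103 167 207 226 249 255]
 [218 220 217 189 131  97  90  94  92  93  96  97  99  95  96  95  98  96
   88  91  94  94  93 107 159 181 184 201 254 255 255 255]
 [225 226 226 204 148 103  89  87  95  97  99  96  95  98  95  96  95  88
   83 134 169 174 137  91 108 160 168 188 217 230 235 233]
 [217 218 219 219 221 213 151 101 181 220 203 146  99  92  93  94  89 100
  235 255 255 255 255 220 129 189 216 219 218 216 218 216]]
[[ 11.  10.  15.  15.  15.  37.  35.  36.  35.  15.  14.  15.  14.  15.
   11.  12.]
 [ 13.  12.  15.  15.  15.  36.  35.  35.  36.  17.  15.  15.  14.  14.
   12. 211.]
 [ 11.  12.  15.  14.  16.  36.  35.  34.  35.  22.  15.  14.  13.  14.
   11.  13.]
 [ 12.  11.  15.  14.  14.  14.  36.  35.  35.  24.  16.  14.  14.  14.
   12.  11.]
 [ 12.  12.  15.  15.  14.  16.  36.  35.  37.  26.  14.  15.  14.  14.
   12.  10.]]
[[223 220 221 219 223 215 161 100  87  91 107 172 211 223 221 219 219 219
  220 219]
 [151 152 148 151 152 151 121  96  92  93  96 113 138 149 149 150 149 150
  147 149]
 [206 206 204 205 207 203 161 105  94  92  97 139 189 205 205 205 206 207
  206 205]
 [164 162 164 163 165 161 139 107  93  91  93 110 144 158 160 157 156 156
  156 156]]
```

Run:
```python
from h import *
im,d,ci=load('w4'); a=np.radians(-9.0); X=np.array([np.cos(a),np.sin(a)]); Y=np.array([-X[1],X[0]]); O=np.array([623.2,243.4])
for n,uv,z in (('plate',(306.9,184),36),('plate edges',(302.8,184),36),('',(310.8,184),36),('foot',(308.2,184),15),('ptr near',(316.6,229),27.),('ptr far',(316.6,205),27)):
    p=plane(ci,[uv],z)[0,:2]; print(n,p.round(1),((p-O)@X).round(1),((p-O)@Y).round(1))
print('tcp',((ctrl.sense()['eef_pos'][:2]-O)@X))
```

```text
plate [557.8 309.2] -74.9 54.8
plate edges [555.7 309.6] -77.0 54.8
 [559.8 308.9] -72.8 54.8
foot [557.5 306.2] -74.7 51.8
ptr near [558.3 281.6] -70.0 27.6
ptr far [560.7 295.5] -69.9 41.7
tcp -71.22894824868975
```

Emit:
apply_moves([
  [0, [-2, 0.3, 0], [0, 0, 0]],
  [0, [-4, 0.6, 0], [0, 0, 0]],
  [0, [-4.7, 0.7, 0], [0, 0, 0]],
  [0, [-4.7, 0.7, 0], [0, 0, 0]],
  [0, [-4.7, 0.7, 0], [0, 0, 0]],
  [0, [-4.7, 0.7, 0], [0, 0, 0]],
  [0, [-4.7, 0.7, 0], [0, 0, 0]],
  [0, [-4.7, 0.7, 0], [0, 0, 0]],
])

```text
time_s: 11.0
eef_pos: [548.4, 256.2, 87.1]
ee_rot: [0.002, 0.763, 0.646, 0.002]
force: [10.6, -3.5, 4.4]
grip_width: 0.156
grip_force: 59.6
```

Run:
```python
from h import *
im,d,ci=snap('wrist','w5'); C=cloud(ci,d); s=ctrl.sense(); a=np.radians(-9.0); X=np.array([np.cos(a),np.sin(a)]); Y=np.array([-X[1],X[0]]); O=np.array([623.2,243.4])
print(s['eef_pos'],(s['eef_pos'][:2]-O)@X,s['force'],s['grip_force'])
J=(C[...,:2]-O)@np.c_[X,Y]
m=(abs(C[...,2]-36)<3)&(abs(J[...,0]+75)<15)&(abs(J[...,1]-54)<12); v,u=np.nonzero(m); print('plate px',u.min(),u.max(),u.mean(),v.mean())
u0=int(u.mean()); print(im[205:232:8,u0-10:u0+14].max(2),u0-10)
q=plane(ci,[(u.mean(),v.mean())],36)[0,:2]-O; print('plate',q@X,q@Y)
for r in range(203,232,4):
    row=im[r,u0-10:u0+16].max(2).astype(float) if 0 else im[r,u0-10:u0+16].max(1).astype(float); w=np.clip(np.median(row)-12-row,0,None)
    x=(w*np.arange(u0-10,u0+16)).sum()/w.sum(); q=plane(ci,[(x,r)],27)[0,:2]-O; print(r,round(x,1),(q@X).round(1),(q@Y).round(1))
```

```text
[548.41497447 256.19297713  87.11234846] -75.8655603015612 [ 8.63452188 -4.00070408  4.28869356] 59.61071848869324
plate px 312 319 315.5023255813953 188.21395348837208
[[199 197 199 197 197 199 198 202 193 142  87  75  77  92 149 187 197 199
  197 196 197 198 197 197]
 [132 133 130 130 129 131 129 132 129 103  84  79  82  80  96 120 130 129
  128 128 130 129 128 130]
 [181 180 181 180 182 183 181 184 179 138  94  78  78  83 120 168 182 180
  181 179 180 182 181 181]
 [145 144 140 138 140 143 143 143 140 120  90  80  79  79  92 123 136 136
  137 138 133 134 134 133]] 305
plate -74.98482791015196 52.515981137738805
203 316.4 -74.6 42.8
207 316.5 -74.6 40.5
211 316.6 -74.5 38.2
215 316.6 -74.5 35.9
219 316.7 -74.5 33.5
223 316.7 -74.6 31.2
227 316.9 -74.5 28.8
231 316.9 -74.5 26.4
```

The slide's pointer is within 0.5 mm of level with the plate, it is still, and the grip is steady at 60 N. I'm handing in.

```bash
python3 -c "
from rig import ctrl
print(ctrl.finish_job())"
```

```text
the job is handed in; nothing more can be done
None
```

The job is handed in: the knob's pointer is on the steel tab to about 1 mm, and the gripper is still holding the slide within about 0.5 mm of level with the stop plate; the hand-in returned no verdict.

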